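# Zero a coffee grinder and set it four clicks off the burrs

### The arm

A 6-joint arm with a two-finger parallel gripper is mounted at the origin on the work surface. World frame = base frame: x ahead of the robot, y to its left, z up, the work surface at z = 0. Lengths are in mm, angles in rad, forces in N, time in s.
With the tool pointing down it reaches from about 300 to 775 mm from the base axis. Payload 14.6 kg.
Tool frame: the origin (TCP) lies between the finger pads; the fingertips stand 25 mm ahead of it and the grasp point (between the pads) lies 6 mm ahead of it; z points along the fingers, y is the line along which they close (so a half turn about z gives the same grasp; the last joint's range is limited). The gripper opens to 94 mm and grips with 3 to 60 N. Pads are 16 mm wide; open, the fingers measure 119 mm over their backs; the gripper's body (75 mm by 177 mm) begins 78 mm behind the grasp point.
Start: joints at [-1.395, 0.3, 1.521, -0, 1.321, -0.067], TCP at [132.225, -533.859, 230.446] pointing down, gripper open.
Joint ranges: [-3.03, 3.03], [-0.79, 2.21], [0.23, 2.52], [-1.04, 4.18], [0, 3.07], [-2.55, 2.55]. Speed limits (rad/s): [2.22, 2.22, 2.57, 3.14, 3.14, 3.14].

### API

Orientations are given as [roll, pitch, yaw] about the fixed x, y, z axes, in that order (R = Rz(yaw) Ry(pitch) Rx(roll)).
In Python, from cell import manip gives the robot as it stands. The module is installed in compiled form; this text tells all that it offers.
- The arm moves only by the tool step_arm, never from a script. Its argument "series" is one flat list of numbers, 5 for each row, row after row: the shift along the world's x, y, z in mm, then the turn about the world's z in rad, then the closure, from 0 (fully open) to 1 (shut). In form: [dx, dy, dz, spin, jaw, dx, dy, dz, spin, jaw, ...]. A call has 1 to 20 rows; each row shifts and turns the commanded pose from where the row before left it; what a row does not reach is not made up. A row lasts 1/8 s, in which the tool goes at most 62.5 mm and 10.7 degrees, less where a joint would pass 70% of its speed; a pose out of reach is approached as far as the arm can. A call is refused whole if a number of a shift passes 62.5 or a number of a turn 0.188, either way. A call with a gripper value outside its range is refused whole. The fingers move at their own pace and stop on an object; "squeeze" is the grip in N (left out, the last holds). Time passes only in rows, so rows that do not move let the fingers close. It gives the time, the measured TCP pose, the force, the opening and the grip force at its end, in the units of the state.
- manip.read_state(): the state, without advancing time (a new reading comes with each control period).
- manip.camera(name): name is "scene" or "top"; returns (picture, depth): 420x560x3 uint8, blue, green, red; 420x560 float32, mm along the optical axis (not along the pixel's ray), 0 where there is no reading.
- manip.camera_info(name): a dict with "fovy" (degrees; the focal length in pixels is half the picture's height over the tangent of half this angle, whatever the lens; pixels are square), "cx", "cy" (the principal point, pixels), "eye" and "orientation" of the camera in the world. Camera axes: x right, y down, z forward; pixel columns grow to the right and rows downward; lengths in mm; the calibration is good to about 2 mm. A picture is of the moment at which its call begins. camera_info takes no time and is no camera call.
- manip.sign_off(): hands the job in; it is judged then, once.
The state is a dict: "clock": time; "joints": joint angles; "qd": joint speeds; "effort": joint torques, N m; "eef_pos": TCP position; "eef_rot": TCP orientation; "wrist_force": force on the tool from outside, world axes, zero at the start; "moment": the same for the moment, N m; "finger_gap": finger opening in mm; "finger_force": force on a finger pad.
Only numpy, scipy, OpenCV 4.12 (cv2) and the standard library are available. Lean on these libraries where they do the work, as an engineer would, in place of code of your own. Each camera call takes 0.05 s, during which the arm holds its last target. There are 200 camera calls.

### The job

The coffee grinder has been taken apart for cleaning, so its zero is lost. Turn the knurled collar clockwise until you feel the burrs just touch, without forcing them, then back it off four clicks and leave it there. Finish by putting the wooden lid back on the grinder's throat, with the other things on the counter left where they are.

Things in the scene. Friction and masses are not known exactly. Their poses are not given: they have to be found in the camera images.
- grinder: Coffee grinder, fixed: dark foot 190 x 112 x 14 mm (125 mm ahead of the axis, 65 behind), white upright motor housing 96 mm across, on it an aluminium burr chamber 106 mm across whose flat top, 190 mm above the counter, has 24 engraved marks 15 degrees apart. Spout 75 mm in front of the axis, 116 to 178 mm up. Origin: on the upright axis at counter height, z up, front to its own -x.
- collar (a joint): Turn of the collar, rad: falls turning clockwise seen from above (finer). Clicks into a notch every 0.2618 rad (15 deg; up to 0.25 N m); let go, it settles in the nearest notch. Burrs touch 2 to 5 clicks below the start, at an unknown value: a firm stop 0.1 click past a notch, that notch being zero. 0.3 to 0.6 N m is a clear touch, 1 N m (some 0.06 rad more of the hand) forces the burrs.
- collar_grip (a point): Grip point on the axis of the collar, 18 mm above its underside. The collar: dark knurled upright cylinder, 64 mm across, 28 mm tall, 206 to 234 mm above the counter, one bright line on its rim; does not slide or tilt. Below it 16 mm of free height round a 52 mm neck, then the chamber's top. A 46 mm steel throat tube rises from its middle, 15 mm above its top.
- throat_rim (a point): Centre of the open top of the intake throat, 249 mm above the counter: upright steel tube fixed to the grinder, on the collar's axis, 46 mm outside, 40 mm bore, 37 mm deep.
- lid: Loose dark wooden lid of the throat, upright on the counter, on the left or the right: plug 35 mm across and 12 mm long below, flange 54 mm across and 8 mm thick, round knob 22 mm across and 26 mm tall on top; 46 mm tall, 40 to 85 g. Origin: centre of the plug's underside, z up through the knob. On the throat the plug is inside and the flange rests on the rim: origin 12 mm below the rim.
- tamper: Espresso tamper: steel disc 58 mm across and 22 mm thick with a wooden knob handle, 84 mm tall, standing on its disc. May stand on either side. Origin: centre of its underside, z up.
- dosing_cup: Small open steel cup, 54 mm across, 56 mm tall, standing on the front of the grinder's foot under the spout. Origin: centre of its underside.
- mug: White ceramic mug, 76 mm across, 85 mm tall, behind the grinder. Origin: centre of its underside; handle on its +y side.
- pitcher: Steel milk pitcher, 80 mm across, 95 mm tall, behind the grinder. Origin: centre of its underside; handle on its +y side.
- scale: Flat black coffee scale, 130 x 120 x 25 mm, behind the grinder. Origin: centre of its underside.
- brush: Small wooden cleaning brush, 150 mm long, lying on the counter, at the left. Origin: on its underside; it lies along its own x.
There are look-alikes about, which are no part of the job. Leave any purple or red look-alike of the lid alone.

How it is judged:
By the outcome, as a careful person would: the job done as asked, in the order asked, and still so for the second after the job is handed in, with the robot touching nothing.
It also fails if it takes over 67 s, if anything falls off the work surface, if the arm or the gripper's body presses on something with over 40 N, if the wrist force passes 120 N, or if a joint passes its speed limit or range.

## Working session

There is one attempt and no reset: what is moved stays moved. The work goes in short steps, Python scripts to look and compute and a tool call to move; the robot and the scene stay as the last step left them, time stands still between calls to the robot, and variables do not carry over. Pictures are saved under pics/ and viewed, at most 10 in all, crops included, and the job is handed in when it is done.

Besides the shell and the picture viewer there is one more tool, called after ">>>" in YAML: its name, and indented under it one key for each argument. step_arm: Moves the arm, as the interface text tells. Its arguments: {"type":"object","properties":{"series":{"type":"array"},"squeeze":{"type":"number"}},"required":["series"]}

```bash
mkdir -p pics; cat > h.py <<'E'
import numpy as np,cv2
from cell import manip
from scipy.spatial.transform import Rotation as R
def info(n):
    i=manip.camera_info(n); o=np.array(i["orientation"],float)
    M=o if o.shape==(3,3) else (R.from_euler('xyz',o).as_matrix() if o.size==3 else R.from_quat(o).as_matrix())
    return 210/np.tan(np.radians(i["fovy"])/2),i["cx"],i["cy"],np.array(i["eye"],float),M
def onplane(n,u,v,z):
    f,cx,cy,e,M=info(n); d=M@np.array([(u-cx)/f,(v-cy)/f,1]); return e+d*(z-e[2])/d[2]
def cloud(n,D):
    f,cx,cy,e,M=info(n); v,u=np.mgrid[:420,:560]
    return np.stack([(u-cx)/f*D,(v-cy)/f*D,D],-1)@M.T+e
E
python3 - <<'E'
from h import *
for n in("scene","top"):
    print(n,manip.camera_info(n)); p,d=manip.camera(n); np.savez(f"{n}0.npz",p=p,d=d); cv2.imwrite(f"pics/{n}0.png",p)
print(manip.read_state())
E
```

```text
scene {'fovy': 42.59939896490751, 'cx': 280.0207785476896, 'cy': 204.87253748824398, 'eye': array([1374.22533632, -578.00381863, 1221.54681337]), 'orientation': array([-2.39114468, -0.0120794 ,  0.91262254])}
top {'fovy': 47.09102944541267, 'cx': 274.28180827613096, 'cy': 204.98415840458043, 'eye': array([ 401.70306112,   37.85112458, 1251.93785651]), 'orientation': array([-2.96811506,  0.00466963, -1.59942437])}
{'clock': 0.1, 'joints': array([-1.39461231e+00,  3.00397611e-01,  1.52147945e+00, -1.41247721e-05,
        1.32070942e+00, -6.65728956e-02]), 'qd': array([-0.00060542, -0.00206184, -0.00286078, -0.00134868,  0.00066635,
       -0.00169471]), 'effort': array([ 1.43075267e-03, -5.32644868e+01, -3.53282547e+01,  7.09775719e-02,
        2.35256605e-02, -6.75012507e-05]), 'eef_pos': array([ 132.1824943 , -533.67676418,  229.96962266]), 'eef_rot': array([-3.14060012e+00, -5.24614684e-05,  2.42760385e-01]), 'wrist_force': array([-0.09915864,  0.44905526, -0.14989364]), 'moment': array([-0.02411075,  0.03325447,  0.00029943]), 'finger_force': 0.0, 'finger_gap': 93.9841313879636}
```

View pics/scene0.png

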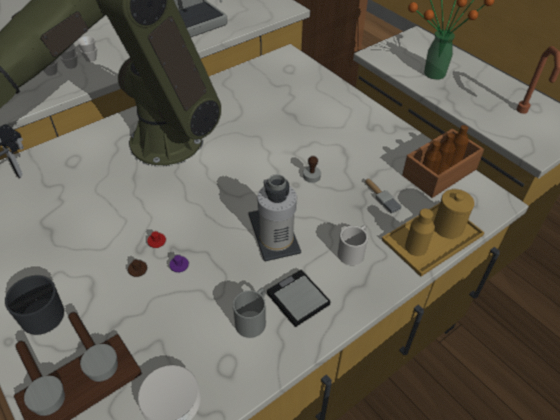

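View pics/top0.png

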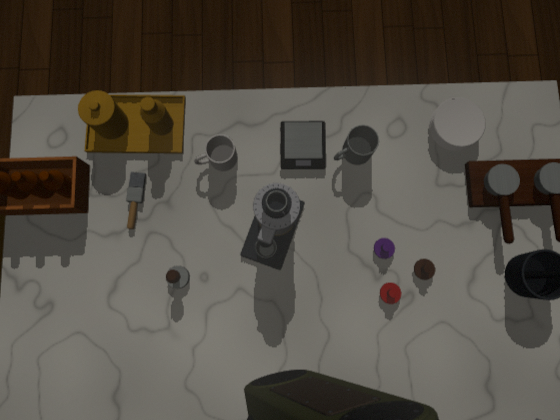

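Scene view: three lid-like objects, brown (137,267), red (156,238) and purple (178,263). In the top view they are at (424,269), (390,293) and (384,248). The brown one is the dark wooden lid; the red and purple ones are the excluded look-alikes. The grinder collar is at about (277,185) in scene and (277,203) in top, and the tamper at (312,168) in scene. I'll measure next and make a confirming crop.

```bash
cat > m.py <<'E'
from h import *
S=np.load("scene0.npz");T=np.load("top0.npz")
C={n:cloud(n,A["d"]) for n,A in(("scene",S),("top",T))}
def rep(n,m,t):
    P=C[n][m]; v,u=np.nonzero(m); c,r=cv2.minEnclosingCircle(P[:,:2].astype(np.float32)) if len(P) else ((0,0),0)
    print(t,n,len(P),"mean",P.mean(0).round(1),"circ",np.round(c,1),round(r,1),"z",np.percentile(P[:,2],[5,50,95]).round(1))
for n in C:
    P=C[n]
    near=lambda x,y,r:np.hypot(P[...,0]-x,P[...,1]-y)<r
    g=onplane("top",277,203,240)
    for lo,hi in((180,197),(226,240),(243,256)):
        rep(n,near(g[0],g[1],60)&(P[...,2]>lo)&(P[...,2]<hi),f"grinder{lo}")
    l=onplane("top",424,269,15)
    for lo,hi in((6,60),(13,24),(35,55)):
        rep(n,near(l[0],l[1],40)&(P[...,2]>lo)&(P[...,2]<hi),f"lid{lo}")
    t=onplane("top",175,277,30)
    rep(n,near(t[0],t[1],50)&(P[...,2]>10)&(P[...,2]<100),"tamper")
a=cv2.resize(S["p"][220:290,100:215],None,fx=3.4,fy=3.4,interpolation=2)
b=cv2.resize(T["p"][225:315,360:450],None,fx=4,fy=4,interpolation=2)
c=cv2.resize(T["p"][165:275,230:320],None,fx=4,fy=4,interpolation=2)
d=cv2.resize(S["p"][165:265,240:310],None,fx=4,fy=4,interpolation=2)
H=560;f=lambda i:cv2.copyMakeBorder(i,0,max(0,H-i.shape[0]),0,0,0)
o=np.hstack([cv2.copyMakeBorder(np.vstack([cv2.resize(a,(360,220)),cv2.resize(b,(340,340)) if 0 else cv2.copyMakeBorder(cv2.resize(b,(340,340)),0,0,0,20,0)]),0,0,0,0,0),cv2.resize(c,(220,270)).repeat(1,0) if 0 else f(c[:, :360])])
cv2.imwrite("pics/crop1.png",np.clip(o.astype(float)*1.8,0,255).astype(np.uint8))
E
python3 m.py
```

```text
grinder180 scene 586 mean [605.3  22.1 189.3] circ [590.5  34.5] 54.9 z [183.3 189.6 193.9]
grinder226 scene 270 mean [594.6  30.4 233.8] circ [591.2  33.4] 32.5 z [228.2 233.9 238.8]
grinder243 scene 95 mean [591.9  35.2 247.4] circ [590.   33.3] 25.3 z [244.1 247.4 251.3]
lid6 scene 278 mean [ 451.3 -337.6   25. ] circ [ 446.9 -332.5] 30.5 z [13.7 21.2 47. ]
lid13 scene 184 mean [ 452.  -338.3   19.1] circ [ 447.6 -336. ] 28.4 z [14.  19.2 23. ]
lid35 scene 61 mean [ 448.3 -336.9   43.7] circ [ 447.4 -337.1] 12.1 z [36.6 44.4 50. ]
tamper scene 312 mean [449.7 285.4  40.7] circ [444.5 289.2] 32.4 z [14.2 25.1 83.3]
grinder180 top 1022 mean [581.1  33.7 190.2] circ [582.6  34.6] 57.7 z [186.5 190.4 193.7]
grinder226 top 561 mean [586.3  32.8 234.4] circ [588.   33.1] 32.4 z [230.5 234.5 238. ]
grinder243 top 104 mean [588.4  33.7 248.8] circ [587.7  33.1] 22.9 z [244.6 249.  252.6]
lid6 top 364 mean [ 443.2 -335.7   25. ] circ [ 440.6 -335.9] 34.4 z [16.1 21.2 47.5]
lid13 top 253 mean [ 443.6 -335.9   19.8] circ [ 443.8 -338.9] 27.9 z [16.2 19.9 23.4]
lid35 top 71 mean [ 443.5 -336.3   44.9] circ [ 444.  -337.3] 11.0 z [37.2 45.8 50.2]
tamper top 428 mean [441.1 283.1  43.7] circ [442.2 288.2] 29.2 z [18.2 24.3 85.2]
```

View pics/crop1.png

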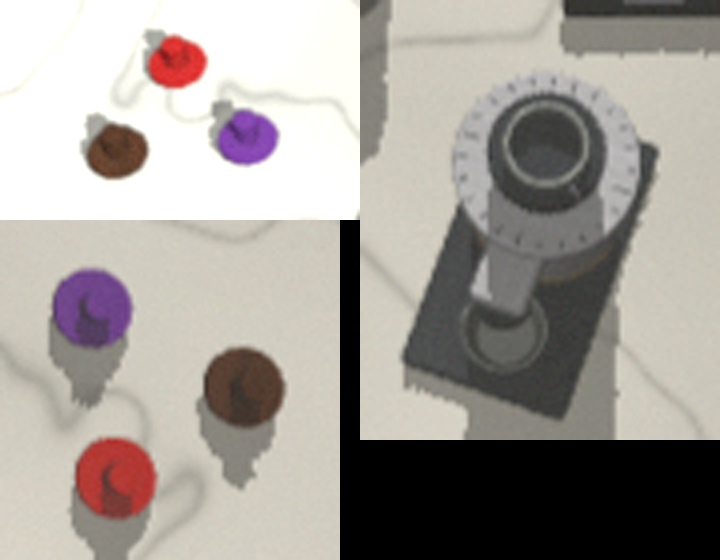

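The crop confirms it: the brown lid sits apart from the red and purple ones at about (589-axis grinder, lid at 445.5, -337). The bright line on the collar is at lower right of the rim. Collar axis ≈ (589, 33), lid ≈ (445, -337). Moving above the collar.

>>> step_arm:
  series: [32.6,40.5,6,0.054,0,32.6,40.5,6,0.054,0,32.6,40.5,6,0.054,0,32.6,40.5,6,0.054,0,32.6,40.5,6,0.054,0,32.6,40.5,6,0.054,0,32.6,40.5,6,0.054,0,32.6,40.5,6,0.054,0,32.6,40.5,6,0.054,0,32.6,40.5,6,0.054,0,32.6,40.5,6,0.054,0,32.6,40.5,6,0.054,0,32.6,40.5,6,0.054,0,32.6,40.5,6,0.054,0,0,0,0,0,0,0,0,0,0,0]
  squeeze: 40

```text
clock: 2.1
eef_pos: [588.3, 32.8, 313.9]
eef_rot: [-3.141, 0.001, 0.998]
wrist_force: [-0.3, 0.1, -0.1]
finger_gap: 93.9
finger_force: 0.0
```

>>> step_arm:
  series: [0.9,0.4,-28,0,0,0,0,-28,0,0,0,0,-27,0,0,0,0,0,0,0,0,0,0,0,0.25,0,0,0,0,0.4,0,0,0,0,0.6,0,0,0,0,0.6,0,0,0,0,0.6]

```text
clock: 3.22
eef_pos: [587.9, 34.8, 232.0]
eef_rot: [-3.137, 0.001, 1.0]
wrist_force: [-17.1, 7.4, 8.7]
finger_gap: 63.2
finger_force: 40.0
```

```bash
cat > s.py <<'E'
from h import *
s=manip.read_state()
print(round(s["clock"],2),s["eef_pos"].round(1),"yaw",round(s["eef_rot"][2],4),"F",s["wrist_force"].round(1),"M",s["moment"].round(3),"q6",round(s["joints"][5],3),s["finger_gap"].round(1),round(s["finger_force"],1))
E
python3 s.py
```

```text
Traceback (most recent call last):
  File "s.py", line 3, in <module>
    print(round(s["clock"],2),s["eef_pos"].round(1),"yaw",round(s["eef_rot"][2],4),"F",s["wrist_force"].round(1),"M",s["moment"].round(3),"q6",round(s["joints"][5],3),s["finger_gap"].round(1),round(s["finger_force"],1))
                                                                                                                                                                       ^^^^^^^^^^^^^^^^^^^^^
AttributeError: 'float' object has no attribute 'round'
```

>>> step_arm:
  series: [-1.6,1,0,0,0.6,0,0,0,0,0.6]

```text
clock: 3.48
eef_pos: [587.7, 34.8, 232.0]
eef_rot: [-3.141, -0.0, 0.999]
wrist_force: [-4.3, 2.7, 5.5]
finger_gap: 63.2
finger_force: 40.0
```

```bash
sed -i 's/s\["finger_gap"\].round(1)/round(s["finger_gap"],1)/' s.py; python3 s.py
```

```text
3.48 [587.7  34.8 232. ] yaw 0.999 F [-4.3  2.7  5.5] M [0.726 1.383 0.073] q6 0.568 63.2 40.0
```

>>> step_arm:
  series: [-0.4,0.3,0,-0.0655,0.6,0,0,0,-0.0655,0.6,0,0,0,-0.0655,0.6,0,0,0,-0.0655,0.6,0,0,0,0,0.6,0,0,0,0,0.6]

```text
clock: 4.22
eef_pos: [587.8, 34.8, 232.0]
eef_rot: [3.141, -0.001, 0.738]
wrist_force: [-0.1, -0.2, 5.6]
finger_gap: 63.4
finger_force: 40.0
```

```bash
python3 s.py
```

```text
4.22 [587.8  34.8 232. ] yaw 0.7381 F [-0.1 -0.2  5.6] M [0.381 0.442 0.031] q6 0.829 63.4 40.0
```

>>> step_arm:
  series: [0,0,0,-0.0655,0.6,0,0,0,0,0.6,0,0,0,0,0.6]

```text
clock: 4.6
eef_pos: [587.8, 34.7, 232.0]
eef_rot: [3.141, -0.001, 0.672]
wrist_force: [0.0, -1.0, 5.6]
finger_gap: 63.2
finger_force: 40.0
```

```bash
python3 s.py
```

```text
4.6 [587.8  34.7 232. ] yaw 0.6725 F [ 0.  -1.   5.6] M [ 0.316  0.399 -0.111] q6 0.895 63.2 40.0
```

>>> step_arm:
  series: [0,0,0,-0.0655,0.6,0,0,0,-0.0655,0.6,0,0,0,-0.0653,0.6,0,0,0,0,0.6,0,0,0,0,0.6]

```text
clock: 5.22
eef_pos: [587.9, 34.6, 232.1]
eef_rot: [3.141, -0.001, 0.477]
wrist_force: [0.6, -1.2, 5.8]
finger_gap: 63.1
finger_force: 40.0
```

```bash
python3 s.py
```

```text
5.22 [587.9  34.6 232.1] yaw 0.4766 F [ 0.6 -1.2  5.8] M [0.225 0.164 0.073] q6 1.091 63.1 40.0
```

>>> step_arm:
  series: [0,0,0,-0.04,0.6,0,0,0,0,0.6,0,0,0,0,0.6]

```text
clock: 5.6
eef_pos: [588.0, 34.6, 232.0]
eef_rot: [3.141, -0.001, 0.436]
wrist_force: [0.7, -2.4, 5.5]
finger_gap: 63.1
finger_force: 40.0
```

```bash
python3 s.py
```

```text
5.6 [588.   34.6 232. ] yaw 0.4364 F [ 0.7 -2.4  5.5] M [ 0.199  0.168 -0.038] q6 1.131 63.1 40.0
```

>>> step_arm:
  series: [0,0,0,-0.01,0.6,0,0,0,0,0.6]

```text
clock: 5.85
eef_pos: [587.9, 34.6, 232.0]
eef_rot: [3.141, -0.001, 0.426]
wrist_force: [-0.0, -1.6, 5.7]
finger_gap: 63.5
finger_force: 40.0
```

```bash
python3 s.py
```

```text
5.85 [587.9  34.6 232. ] yaw 0.4263 F [-0.  -1.6  5.7] M [ 0.135  0.136 -0.087] q6 1.141 63.5 40.0
```

>>> step_arm:
  series: [0,0,0,-0.01,0.6,0,0,0,0,0.6]

```text
clock: 6.1
eef_pos: [587.9, 34.6, 232.0]
eef_rot: [3.141, -0.001, 0.416]
wrist_force: [0.3, -1.5, 4.9]
finger_gap: 63.5
finger_force: 40.0
```

```bash
python3 s.py
```

```text
6.1 [587.9  34.6 232. ] yaw 0.4163 F [ 0.3 -1.5  4.9] M [ 0.086  0.138 -0.073] q6 1.151 63.5 40.0
```

>>> step_arm:
  series: [0,0,0,-0.04,0.6,0,0,0,0,0.6]

```text
clock: 6.35
eef_pos: [587.9, 34.5, 232.0]
eef_rot: [3.141, -0.001, 0.376]
wrist_force: [1.8, -1.6, 4.4]
finger_gap: 63.5
finger_force: 40.0
```

```bash
python3 s.py
```

```text
6.35 [587.9  34.5 232. ] yaw 0.3758 F [ 1.8 -1.6  4.4] M [-0.003  0.118 -0.162] q6 1.192 63.5 40.0
```

>>> step_arm:
  series: [0,0,0,-0.04,0.6,0,0,0,0,0.6]

```text
clock: 6.6
eef_pos: [588.0, 34.5, 232.0]
eef_rot: [3.141, -0.001, 0.336]
wrist_force: [0.9, -2.6, 5.4]
finger_gap: 63.6
finger_force: 40.0
```

```bash
python3 s.py
```

```text
6.6 [588.   34.5 232. ] yaw 0.3359 F [ 0.9 -2.6  5.4] M [ 0.019  0.082 -0.108] q6 1.232 63.6 40.0
```

>>> step_arm:
  series: [0,0,0,-0.04,0.6,0,0,0,0,0.6]

```text
clock: 6.85
eef_pos: [588.0, 34.5, 232.0]
eef_rot: [3.141, -0.002, 0.296]
wrist_force: [0.6, -2.3, 5.9]
finger_gap: 63.6
finger_force: 40.0
```

```bash
python3 s.py; python3 - <<'E'
from h import *
for n in("scene","top"):
    p,d=manip.camera(n); cv2.imwrite(f"pics/{n}1.png",p)
p=cv2.imread("pics/scene1.png")[140:240,220:330]; cv2.imwrite("pics/c2.png",cv2.convertScaleAbs(cv2.resize(p,None,fx=5,fy=5,interpolation=2),alpha=1.6))
E
```

```text
6.85 [588.   34.5 232. ] yaw 0.2958 F [ 0.6 -2.3  5.9] M [ 0.012  0.024 -0.206] q6 1.272 63.6 40.0
```

View pics/c2.png

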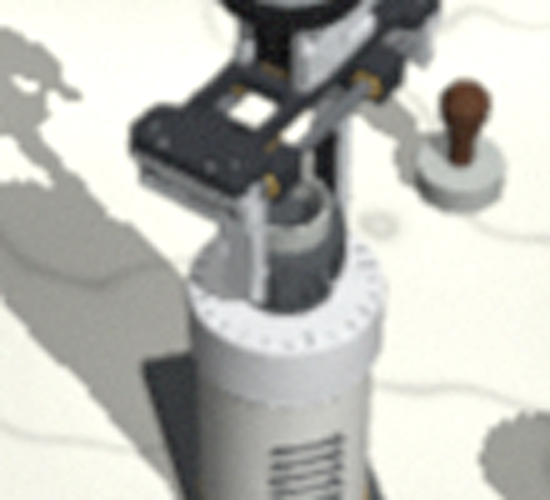

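>>> step_arm:
  series: [0,0,0,-0.04,0.6,0,0,0,0,0.6]

```text
clock: 7.2
eef_pos: [588.0, 34.4, 232.0]
eef_rot: [3.141, -0.002, 0.256]
wrist_force: [0.5, -3.2, 5.0]
finger_gap: 63.7
finger_force: 40.0
```

```bash
python3 s.py
```

```text
7.2 [588.   34.4 232. ] yaw 0.256 F [ 0.5 -3.2  5. ] M [ 0.028 -0.021 -0.027] q6 1.311 63.7 40.0
```

>>> step_arm:
  series: [0,0,0,-0.04,0.6,0,0,0,0,0.6]

```text
clock: 7.45
eef_pos: [588.0, 34.4, 232.0]
eef_rot: [3.141, -0.002, 0.216]
wrist_force: [1.6, -2.6, 5.8]
finger_gap: 63.4
finger_force: 40.0
```

```bash
python3 s.py
```

```text
7.45 [588.   34.4 232. ] yaw 0.2162 F [ 1.6 -2.6  5.8] M [-0.112 -0.018  0.206] q6 1.351 63.4 40.0
```

The crop shows both fingers on the collar and clear of the throat. The bright line is hidden. Continuing in small steps.

>>> step_arm:
  series: [0,0,0,-0.015,0.6,0,0,0,0,0.6,0,0,0,0,0.6]

```text
clock: 7.82
eef_pos: [588.0, 34.4, 232.0]
eef_rot: [3.14, -0.002, 0.202]
wrist_force: [1.6, -3.1, 4.2]
finger_gap: 63.4
finger_force: 40.0
```

```bash
sed -i 's/^print.*/&\nprint("eff",s["effort"].round(3))/' s.py; python3 s.py
```

```text
7.83 [588.   34.4 232. ] yaw 0.202 F [ 1.6 -3.1  4.2] M [-0.3   -0.069  0.301] q6 1.366 63.4 40.0
eff [  1.518 -55.671 -33.293   0.616   0.079   0.319]
```

>>> step_arm:
  series: [0,0,0,-0.01,0.6,0,0,0,0,0.6]

```text
clock: 8.07
eef_pos: [588.0, 34.4, 232.0]
eef_rot: [3.14, -0.002, 0.192]
wrist_force: [1.8, -3.6, 5.3]
finger_gap: 63.4
finger_force: 40.0
```

```bash
python3 s.py
```

```text
8.07 [588.   34.4 232. ] yaw 0.1921 F [ 1.8 -3.6  5.3] M [-0.437 -0.053  0.387] q6 1.376 63.4 40.0
eff [  1.43  -55.673 -33.291   0.781   0.097   0.435]
```

>>> step_arm:
  series: [0,0,0,-0.008,0.6,0,0,0,0,0.6]

```text
clock: 8.32
eef_pos: [588.0, 34.3, 232.0]
eef_rot: [3.14, -0.002, 0.184]
wrist_force: [1.5, -2.1, 4.7]
finger_gap: 63.5
finger_force: 40.0
```

```bash
python3 s.py
```

```text
8.32 [588.   34.3 232. ] yaw 0.1841 F [ 1.5 -2.1  4.7] M [-0.663 -0.119  0.372] q6 1.384 63.5 40.0
eff [  1.42  -55.624 -33.228   0.949   0.126   0.429]
```

>>> step_arm:
  series: [0,0,0,0,0.6,0,0,0,-0.006,0.6,0,0,0,0,0.6]
  squeeze: 58

```text
clock: 8.7
eef_pos: [588.0, 34.3, 232.0]
eef_rot: [3.14, -0.002, 0.178]
wrist_force: [2.3, -3.0, 5.2]
finger_gap: 63.2
finger_force: 58.0
```

```bash
python3 s.py
```

```text
8.7 [588.   34.3 232. ] yaw 0.1783 F [ 2.3 -3.   5.2] M [-0.707 -0.087  0.533] q6 1.389 63.2 58.0
eff [  1.328 -55.629 -33.208   1.05    0.125   0.606]
```

Clear touch at 0.53 N m, at the third notch. The same hand angle gave negative torque at notch 2. Backing off, and checking the torque where zero should be.

>>> step_arm:
  series: [0,0,0,0.03,0.6,0,0,0,0.03,0.6,0,0,0,0,0.6]

```text
clock: 9.07
eef_pos: [588.0, 34.4, 232.0]
eef_rot: [3.141, -0.002, 0.238]
wrist_force: [1.2, -3.0, 5.9]
finger_gap: 63.1
finger_force: 58.0
```

```bash
python3 s.py
```

```text
9.07 [588.   34.4 232. ] yaw 0.2382 F [ 1.2 -3.   5.9] M [ 0.08  -0.042  0.286] q6 1.329 63.1 58.0
eff [ 1.7650e+00 -5.5626e+01 -3.3219e+01  2.6700e-01  4.6000e-02  5.5000e-02]
```

>>> step_arm:
  series: [0,0,0,0.087,0.6,0,0,0,0.087,0.6,0,0,0,0.088,0.6,0,0,0,0.087,0.6,0,0,0,0.087,0.6,0,0,0,0.088,0.6,0,0,0,0.087,0.6,0,0,0,0.087,0.6,0,0,0,0.088,0.6,0,0,0,0.087,0.6,0,0,0,0.087,0.6,0,0,0,0.088,0.6,0,0,0,0,0.6,0,0,0,0,0.6]

```text
clock: 10.82
eef_pos: [587.5, 35.0, 232.0]
eef_rot: [3.142, -0.0, 1.286]
wrist_force: [-1.9, 0.2, 6.9]
finger_gap: 63.0
finger_force: 58.0
```

```bash
python3 s.py
```

```text
10.82 [587.5  35.  232. ] yaw 1.2863 F [-1.9  0.2  6.9] M [0.294 1.038 0.158] q6 0.282 63.0 58.0
eff [ -0.625 -54.572 -34.07   -0.247  -1.282   0.147]
```

>>> step_arm:
  series: [0,0,0,0.03,0.6,0,0,0,0,0.6]

```text
clock: 11.08
eef_pos: [587.5, 35.0, 232.0]
eef_rot: [3.142, -0.0, 1.316]
wrist_force: [-2.4, -0.2, 7.8]
finger_gap: 63.3
finger_force: 58.0
```

```bash
python3 s.py
```

```text
11.07 [587.5  35.  232. ] yaw 1.3164 F [-2.4 -0.2  7.8] M [0.243 1.034 0.016] q6 0.251 63.3 58.0
eff [ -0.603 -54.533 -34.118  -0.275  -1.328  -0.199]
```

>>> step_arm:
  series: [0,0,0,0,0.25,0,0,0,0,0.1,0,0,0,0,0,0,0,0,0,0,0,0,25,0,0,0,0,45,0,0,-30,-50,0,0,0,-30,-50,0,0,0,-10,-50,0,0,0,-10,-50,0,0,0,-10,-50,0,0,0,-10,-20,0,0,0,-8,-20,0,0,0,0,0,0,0,0]

```text
clock: 12.82
eef_pos: [479.1, -256.0, 301.3]
eef_rot: [-3.141, 0.0, 1.312]
wrist_force: [0.2, 0.3, 0.1]
finger_gap: 94.2
finger_force: 0.0
```

```bash
python3 s.py; cat > l.py <<'E'
from h import *
p,d=manip.camera("top"); q,e=manip.camera("scene"); np.savez("after.npz",p=p,d=d,q=q,e=e)
T=np.load("top0.npz")["p"];S=np.load("scene0.npz")["p"]
t=lambda i:cv2.resize(i[180:230,250:305],(385,350),interpolation=2)
s=lambda i:cv2.resize(i[165:215,250:305],(385,350)[:2],interpolation=2)[:248]
cv2.imwrite("pics/c3.png",cv2.convertScaleAbs(np.vstack([np.hstack([t(T),t(p)]),np.hstack([s(S),s(q)])]),alpha=2.2))
E
python3 l.py
```

```text
12.82 [ 479.1 -256.   301.3] yaw 1.3123 F [0.2 0.3 0.1] M [-0.035 -0.081  0.019] q6 -0.3 94.2 0.0
eff [-1.9030e+00 -5.0950e+01 -3.6911e+01 -6.3000e-02  2.7000e-02 -4.3500e-01]
```

View pics/c3.png

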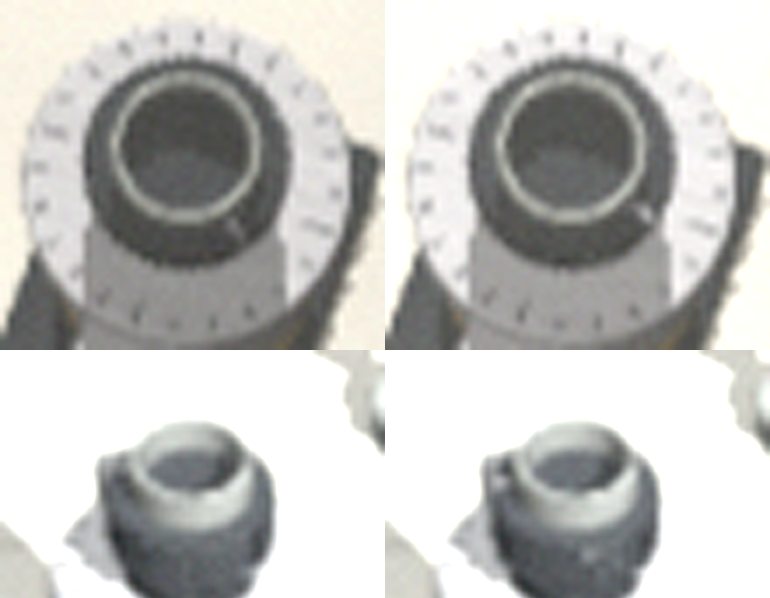

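Left is before and right is after: in the top view the bright line moved from about (235,228) to (260,211), counter-clockwise, where one net click is expected. I'll measure it exactly.

```bash
python3 - <<'E'
from h import *
A=np.load("after.npz")["p"];T=np.load("top0.npz")["p"]
f,cx,cy,e,M=info("top"); c=np.array([588,33.8])
for n,i in(("before",T),("after",A)):
    g=cv2.cvtColor(i,cv2.COLOR_BGR2GRAY).astype(float)
    for z in(234,225):
      for r in(27,29,31):
        th=np.radians(np.arange(0,360,1.))
        W=np.stack([c[0]+r*np.cos(th),c[1]+r*np.sin(th),0*th+z],1)
        q=(W-e)@M; u=(q[:,0]/q[:,2]*f+cx).astype(np.float32);v=(q[:,1]/q[:,2]*f+cy).astype(np.float32)
        s=cv2.remap(g.astype(np.float32),u[None],v[None],cv2.INTER_LINEAR)[0]
        k=np.arange(180,280); w=np.clip(s[k]-np.median(s[k])-6,0,None)
        print(n,z,r,"peak",k[np.argmax(s[k])],s[k].max().round(),np.median(s[k]).round(),"cent",((k*w).sum()/max(w.sum(),1e-6)).round(1))
    d=g-cv2.medianBlur(i,7)[...,1] if 0 else g-cv2.medianBlur(cv2.cvtColor(i,cv2.COLOR_BGR2GRAY),7)
    sub=np.clip(d[200:222,276:296]-8,0,None); print(sub.astype(int))
E
```

```text
before 234 27 peak 212 51.0 36.0 cent 221.7
before 234 29 peak 211 46.0 40.0 cent 211.3
before 234 31 peak 274 57.0 39.0 cent 269.7
before 225 27 peak 213 50.0 37.0 cent 223.7
before 225 29 peak 214 45.0 40.0 cent 0.0
before 225 31 peak 276 52.0 38.0 cent 269.0
[[ 0  0  0  0  0  0  0  0  0  0 21  0  0  0  0  0  0  0  0  0]
 [ 0  0  0  0  0  0  0  0  0  0 25  0  0  0  0  0  0  0  0  0]
 [ 0  0  0  0  0  0  0  0  0  0 24  0  0  0  0  0  0  0  0  0]
 [ 0  0  0  0  0  0  0  0  0  1 24  0  0  0  0  0  0  0  0  0]
 [ 0  0  0  0  0  0  0  0  0  9 18  0  0  0  0  0  0  0  0  0]
 [ 0  0  0  0  0  0  0  0  3 20  1  0  0  0  0  0  0  0  0  0]
 [ 0  0  0  0  0  0  0  0 23 19  0  0  0  0  0  0  0  0  0  0]
 [ 0  0  0  0  0  0  0 22 22  2  0  0  0  0  0  0  0  0  0  0]
 [ 0  0  0  0  0  7 21 22  0  0  0  0  0  0  0  0  0  0  0  0]
 [ 0  0  0  5 14 22 19  0  0  0  0  0  0  0  0  0  0  0  0  0]
 [19 18 16 13 16  8  0  0  0  0  0  0  0  0  0  0  0  0  0  0]
 [13 12 11  0  0  0  0  6  0  0  0  0  0  0  1  0  0  0  0  0]
 [ 0  0  0  0  0  0  0  7  0  0  0  0  0  0  3  0  0  0  0  0]
 [ 0  0  0  0  0  0
[... 1493 characters left out ...]
 0  0]
 [16 15 13  3  0  0  0  0  0  0  0  5  0  0  2  0  0  0  0  0]
 [ 0  0  0  0  0  0  0  0  0  0  0  0  0  0  2  0  0  0  0  0]
 [ 0  0  0  0  0  0  0  0  0  0  0  0  0  0  3  0  0  0  0  0]
 [ 0  0  0  0  0  0  0  0  0  0  0  0  0  0  0  0  0  0  0  1]
 [ 0  0  0  0  0  0  0  0  0  0  0  0  0  0  0  2  0  0  0  2]
 [ 0  0  0  0  0  0  0  0  0  0  0  0  0  0  0  0  0  0  0  0]
 [ 0  0  0  0  0  0  0  0  0  0  0  0  0  0  0  3  0  0  0  0]
 [ 0  0  0  0  0  0  0  0  0  0  0  0  0  0  0  8  0  0  0  1]
 [ 0  0  0  0  0  0  0  0  0  0  0  0  0  0  0 20  8  4  0  0]
 [ 0  0  0  0  0  0  0  0  0  0  0  0  0  0  0 22 21 15  0  0]
 [ 0  0  0  0  0  0  0  0  0  0  0  0  0  0  0 27 23  4  0  0]]
```

The line turned about 18° counter-clockwise, which is one net click (3 down, 4 up) to the nearest notch. Now the lid. I'll grip its knob, centring it first along two perpendicular directions.

>>> step_arm:
  series: [-18,-40,-40,0,0.2,-17.1,-40,-40,0,0.35,0,0,-50,0,0.35,0,0,-50,0,0.35,0,0,-40,0,0.35,0,0,-20,0,0.35,0,0,-13,0,0.35,0,0,0,0,0.35]
  squeeze: 5

```text
clock: 13.92
eef_pos: [444.6, -334.6, 48.1]
eef_rot: [-3.141, -0.0, 1.315]
wrist_force: [-0.1, 0.4, -0.3]
finger_gap: 61.0
finger_force: 0.0
```

>>> step_arm:
  series: [0,0,0,0,0.6,0,0,0,0,0.8,0,0,0,0,0.9,0,0,0,0,0.9,0,0,0,0,0.9]
  squeeze: 5

```text
clock: 14.55
eef_pos: [444.4, -335.2, 48.6]
eef_rot: [3.141, 0.0, 1.314]
wrist_force: [0.7, -0.7, 1.2]
finger_gap: 21.7
finger_force: 5.0
```

Gripped. Open, turn a quarter, and grip again.

>>> step_arm:
  series: [0,0,0,0,0.6,0,0,0,0,0.6,0,0,0,-0.175,0.6,0,0,0,-0.175,0.6,0,0,0,-0.175,0.6,0,0,0,-0.175,0.6,0,0,0,-0.175,0.6,0,0,0,-0.175,0.6,0,0,0,-0.175,0.6,0,0,0,-0.175,0.6,0,0,0,-0.17,0.6,0,0,0,0,0.8,0,0,0,0,0.9,0,0,0,0,0.9,0,0,0,0,0.9]

```text
clock: 16.42
eef_pos: [444.4, -335.2, 48.4]
eef_rot: [-3.142, 0.0, -0.255]
wrist_force: [-0.2, -0.1, -0.7]
finger_gap: 21.5
finger_force: 5.0
```

>>> step_arm:
  series: [0,0,0,0,0.9,0,0,0,0,0.9]
  squeeze: 20

```text
clock: 16.68
eef_pos: [444.4, -335.1, 48.4]
eef_rot: [-3.142, 0.0, -0.256]
wrist_force: [0.1, -0.5, 0.5]
finger_gap: 21.3
finger_force: 20.0
```

>>> step_arm:
  series: [0,0,20,0,0.9,0,0,50,0,0.9,0,0,50,0,0.9,0,0,50,0,0.9,0,0,50,0,0.9,0,0,52,0,0.9,14.3,37,0,0,0.9,14.3,37,0,0,0.9,14.3,37,0,0,0.9,14.3,37,0,0,0.9,14.3,37,0,0,0.9,14.3,37,0,0,0.9,14.3,37,0,0,0.9,14.3,37,0,0,0.9,14.3,37,0,0,0.9,14.6,36.7,0,0,0.9,0,0,0,0,0.9,0,0,0,0,0.9]

```text
clock: 18.92
eef_pos: [587.6, 34.2, 320.2]
eef_rot: [3.141, 0.0, -0.256]
wrist_force: [-0.6, -0.3, -0.8]
finger_gap: 21.2
finger_force: 20.0
```

```bash
python3 s.py; python3 - <<'E'
from h import *
p,d=manip.camera("top"); q,e=manip.camera("scene")
cv2.imwrite("pics/c4.png",cv2.convertScaleAbs(cv2.resize(q[110:220,220:340],None,fx=5,fy=5,interpolation=2),alpha=1.6))
E
```

```text
18.93 [587.6  34.2 320.2] yaw -0.2558 F [-0.6 -0.3 -0.8] M [ 0.043 -0.004 -0.041] q6 1.823 21.2 20.0
eff [ 1.3310e+00 -5.7339e+01 -3.7756e+01  4.6000e-02 -7.9000e-02  3.7000e-02]
```

View pics/c4.png

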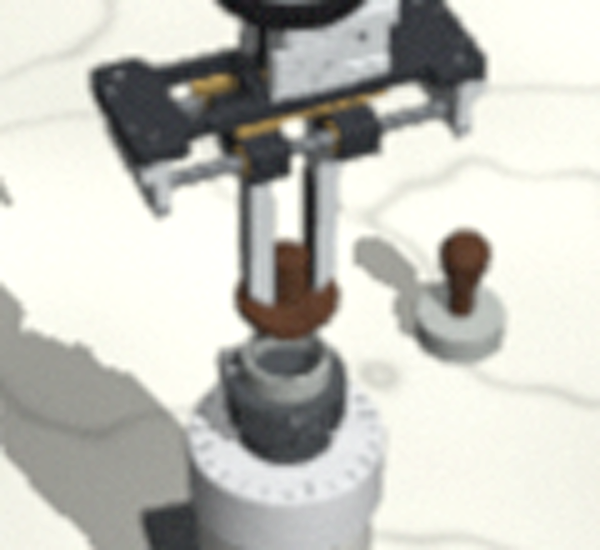

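The lid hangs upright in the fingers, centred over the throat (crop about (288,300) above (288,365)). Lowering it.

>>> step_arm:
  series: [0.1,0.4,-8,0,0.9,0,0,-8,0,0.9,0,0,-5,0,0.9,0,0,-4,0,0.9,0,0,-4,0,0.9,0,0,-2,0,0.9,0,0,0,0,0.9]

```text
clock: 19.9
eef_pos: [587.8, 34.9, 289.4]
eef_rot: [3.142, 0.0, -0.256]
wrist_force: [0.1, 0.7, -0.6]
finger_gap: 21.2
finger_force: 20.0
```

>>> step_arm:
  series: [0,0,-1,0,0.9,0,0,-1,0,0.9,0,0,-1,0,0.9,0,0,0,0,0.9]

```text
clock: 20.4
eef_pos: [587.8, 34.9, 286.4]
eef_rot: [-3.142, 0.0, -0.256]
wrist_force: [0.2, -0.9, -0.2]
finger_gap: 21.5
finger_force: 20.0
```

The plug is inside the throat with no contact force. Seat it, release, and lift away to the side.

>>> step_arm:
  series: [0,0,-1,0,0.9,0,0,0,0,0.9,0,0,0,0,0.75,0,0,0,0,0.5,0,0,0,0,0.4,0,0,0,0,0.4,0,0,20,0,0.4,0,0,40,0,0.4,-20,-50,20,0,0.4,-20,-50,0,0,0.4,-20,-50,0,0,0.4,-20,-50,0,0,0.4,-20,-50,0,0,0.4,0,0,0,0,0.4]

```text
clock: 22.15
eef_pos: [486.6, -217.6, 365.5]
eef_rot: [3.141, 0.0, -0.26]
wrist_force: [0.7, 0.7, 0.4]
finger_gap: 56.3
finger_force: 0.0
```

```bash
python3 s.py; python3 - <<'E'
from h import *
p,d=manip.camera("top"); q,e=manip.camera("scene")
P=cloud("top",d)
for lo,hi in((252,262),(275,292)):
    m=(np.hypot(P[...,0]-588,P[...,1]-34)<40)&(P[...,2]>lo)&(P[...,2]<hi); print(m.sum(),P[m].mean(0).round(1))
a=cv2.resize(q[130:260,220:350],(400,400),interpolation=2); b=cv2.resize(p[150:320,230:450],(400,309),interpolation=2)
cv2.imwrite("pics/c5.png",cv2.convertScaleAbs(np.hstack([a,cv2.copyMakeBorder(b,0,91,0,0,0)]),alpha=1.6))
E
```

```text
22.15 [ 486.6 -217.6  365.5] yaw -0.2601 F [0.7 0.7 0.4] M [ 0.034 -0.008  0.018] q6 1.342 56.3 0.0
eff [ -3.356 -49.354 -37.445  -0.229  -0.09   -0.887]
394 [587.   33.6 257.5]
92 [587.9  33.8 283. ]
```

View pics/c5.png

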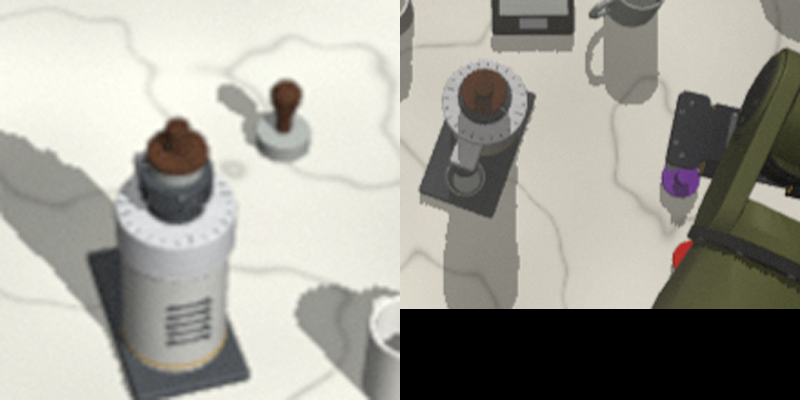

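The picture shows the lid flat on the throat at crop (178,150), with the flange top at 257.5 mm (expected 257) and everything else in place. Handing in.

```bash
python3 -c "
from cell import manip
print(manip.sign_off())"
```

```text
the job is handed in; nothing more can be done
None
```

I handed the job in at about 22 s: the burrs touched at the third notch (about 0.53 N m), the collar was backed off four clicks (its bright line measured about 18° net against the expected 15°, nearest to one click), and the lid is seated on the throat with nothing else seen to have moved.

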